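Index the collar to its station

TASK

Slip the loose aluminium collar over the upright spindle of the bench indexing table so that it sits flat on the disc, and let go of it. Then click the disc round with the thumb lever, one full stroke at a time and letting the lever come back after each, until the disc's nose points at the tall fin on the base, and not one notch past it. Where in the stroke the click comes differs from day to day, so feel for it; work the lever gently, without leaning on its stop, keep the gripper off the disc itself, and leave everything else on the bench where it is.

Things in the scene. Friction and masses are not known exactly. Their poses are not given: they have to be found in the camera images.
- indexer: the bolted-down indexing table: grey base 152 mm wide, 22 mm high, on a 170 x 170 x 8 mm plate; aluminium disc 112 mm wide above it (top 46 mm up); a thumb lever sticks out of the gap below the disc. Origin: on the bench under the upright axis of disc and lever; z up; the resting lever points along -x. On the base's rim stand stations 20 degrees apart: 5 mm studs and one tall fin.
- disc (a joint): turn of the disc in rad, counter-clockwise from above. Spring-held notches at k x 0.349 rad; it starts in notch 0, 1 or 2. The nose points at the fin in notch 5 (1.745 rad). The lever only takes it forward, never back.
- thumb (a joint): turn of the lever in rad, counter-clockwise from above: 0 at rest (a spring returns it). A push meets free play (2 N), then up to 6 N; then the disc jumps one notch, the force drops, and 1 to 2 mm further at the tab comes a hard stop. The click lies anywhere from 0.22 to 0.41 rad, each day elsewhere: feel for it. A shorter stroke does nothing. On the stop 1 mm costs some 5 N; over 20 N is too hard.
- thumb_pad (a point): centre of the face to push, on the black rubber tab standing at the lever's end: tab 28 mm long (radially), 8 mm thick, 27 to 72 mm above the bench. At rest this point is at (-108, 4, 52) mm in the indexer's frame and the face looks along the indexer's +y; push it along -y, then on round the axis. The bench beside this face is free.
- disc_spindle (a point): centre of the top of the steel spindle on the disc, on the axis, 72 mm above the bench. The spindle is 16 mm in diameter, stands 26 mm up from the disc and its top 4 mm taper to 10 mm.
- disc_nose (a point): outer tip of the nose, a dark straight rib on the disc's top that reaches 64 mm from the axis, 48 mm up (rib top 50 mm).
- fin_top (a point): top of the fin, a steel blade 10 x 6 mm on the base's rim, 70 mm from the axis, its top 52 mm above the bench.
- collar: the loose aluminium collar: a plain round sleeve 44 mm in diameter, 40 mm high, with a bore of 19 mm right through, standing upright on the bench, 0.09 to 0.18 kg. Origin: centre of its underside, z up.
- motor: bystander, leave alone: a square stepper motor 42 x 42 x 38 mm standing on its end, shaft up (top of shaft 60 mm)
- driver: bystander, leave alone: a screwdriver with a wooden handle
- rail_cut: bystander, leave alone: an offcut of aluminium T-slot profile, 140 x 20 x 20 mm
- bracket: bystander, leave alone: a steel angle bracket 40 x 40 x 40 mm
- spanner: bystander, leave alone: a steel spanner
There are look-alikes about, which are no part of the job. What is shaped like the collar but blue or green is not meant.

How it is judged:
On the way, in this order (a step that is already met when the one before it is completed fails the run):
1. the collar sits flat on the disc, over the spindle, let go (horizontal distance between collar and disc_spindle below 0.004 m and z of collar in the frame of indexer between 0.044 and 0.0485 m and angle between collar's own z axis and vertical below 0.06 rad and contact force between the fingers and collar below 0.3 N), for 0.2 s.
2. the disc rests in notch 3 with the collar on it (value of joint disc between 0.9872 and 1.1072 rad and horizontal distance between collar and disc_spindle below 0.004 m and z of collar in the frame of indexer between 0.044 and 0.0485 m and angle between collar's own z axis and vertical below 0.06 rad), for 0.2 s.
3. the disc rests in notch 4 with the collar on it (value of joint disc between 1.3363 and 1.4563 rad and horizontal distance between collar and disc_spindle below 0.004 m and z of collar in the frame of indexer between 0.044 and 0.0485 m and angle between collar's own z axis and vertical below 0.06 rad), for 0.2 s.
4. the disc rests in notch 5 with the collar on it, on the fin (value of joint disc between 1.6853 and 1.8053 rad and horizontal distance between collar and disc_spindle below 0.004 m and z of collar in the frame of indexer between 0.044 and 0.0485 m and angle between collar's own z axis and vertical below 0.06 rad), for 0.2 s.
At the end, for the whole second after the job is handed in: The disc rests in notch 5, its nose at the fin within 0.06 rad; the thumb lever is back at rest (under 0.04 rad); the collar is let go and sits upright on the disc, within 4 mm of the spindle's axis, its underside on the disc (44 to 48.5 mm above the bench) (all of step 4 and value of joint thumb below 0.04 rad and linear speed of collar below 0.02 m/s); the robot touches nothing.
It fails at once if the lever is pushed with more than 20 N (contact force between any of the arm, the fingers and thumb above 20 N).
It fails at once if the gripper or the arm presses on the disc itself with more than 3 N (contact force between any of the arm, the fingers and disc above 3 N).
It fails at once if the disc goes past the fin (value of joint disc above 1.92 rad).
It fails at once if a bystander is moved by more than 30 mm (distance of any of motor, driver, rail_cut, bracket, spanner from where it was at the start of the episode above 0.03 m).
It also fails if it takes over 64 s, if anything falls off the work surface, if the arm or the gripper's body presses on something with over 40 N, if the wrist force passes 120 N, or if a joint passes its speed limit or range.

ROBOT

A 6-joint arm with a two-finger parallel gripper is mounted at the origin on the work surface. World frame = base frame: x ahead of the robot, y to its left, z up, the work surface at z = 0. Lengths are in m, angles in rad, forces in N, time in s.
With the tool pointing down it reaches from about 0.35 to 0.725 m from the base axis. Payload 4.3 kg.
Tool frame: the origin (TCP) lies midway between the tips of the shut fingers; the grasp point (between the pads) lies 19 mm behind it; z points along the fingers, y is the direction in which the jaws open and shut (so a half turn about z gives the same grasp; the last joint's range is limited). The gripper opens to 85 mm and grips with 20 to 120 N. Pads are 22 mm wide; open, the fingers measure 114 mm over their backs; the gripper's body (76 mm by 85 mm) begins 54 mm behind the grasp point. The pads swing forward as they close: fully open they stand 13 mm farther back than shut.
Start: joints at [-1.371, 0.377, 0.081, 1.274, 0, 1.46], TCP at [0.175, -0.548, 0.231] pointing down, gripper open.
Joint ranges: [-2.72, 2.72], [-0.84, 1.66], [-1.02, 1.22], [-1.77, 2.12], [-1.37, 1.28], [-3.14, 3.14]. Speed limits (rad/s): [2.57, 2.57, 3.14, 3.14, 3.14, 3.14].

INTERFACE

Orientations are given as a rotation vector (axis times angle).
In Python, from workcell import sensors, grab_frame, arm gives the robot as it stands.
- The arm moves only by the tool arm_command, never from a script. Its argument "moves" is a list that holds one entry, the list of rows, each a list of 7 numbers: the shift along the tool's x, y, z in cm, then the turn, a rotation vector about the tool's x, y, z in degrees, then the gripper command: -1 is shut, 1 is fully open, values between are in proportion. A call has 1 to 5 rows; each row shifts and turns the commanded pose from where the row before left it, along the tool's axes as they then stand; what a row does not reach is not made up. A row lasts 1/8 s, in which the tool goes at most 62.5 mm and 10.7 degrees, less where a joint would pass 70% of its speed; a pose out of reach is approached as far as the arm can. A call is refused whole if a number of a shift passes 6.25 or a number of a turn 10.7, either way. A call with a gripper value outside its range is refused whole. The fingers move at their own pace and stop on an object; "grip_force" is the grip in N (left out, the last holds). Time passes only in rows, so rows that do not move let the fingers close. It gives the time, the measured TCP pose, the force and the opening at its end, in the units of the state.
- sensors.get_obs(): the state, without advancing time (a new reading comes with each control period).
- grab_frame(name): name is "scene" or "side" or "wrist"; returns a dict with "color" (400x640x3 uint8, red, green, blue), "fx", "fy", "cx", "cy" (pixels), "k1" (the pictures are not rectified: a ray, as slopes to the right and down, at radius r is drawn at 1 + k1 r^2 times it, then the intrinsics apply), "cam_to_world" (4x4, takes a point from camera to world coordinates); the wrist camera has in their place "hand_eye" (4x4, takes a point from camera to tool coordinates, whose origin is the TCP and whose axes are the flange's). Camera axes: x right, y down, z forward; pixel columns grow to the right and rows downward; lengths in m; the calibration is good to about 2 mm. A picture is of the moment at which its call begins: read the wrist's pose just before it. There is no depth.
- arm.sign_off(): hands the job in, once; it reports no verdict.
The state is a dict: "clock": time; "joints": joint angles; "joint_vel": joint speeds; "joint_efforts": joint torques, N m; "ee_pos": TCP position; "orientation": TCP orientation; "ft_force": force on the tool from outside, world axes, zero at the start; "wrist_torque": the same for the moment, N m; "gripper_width": finger opening in m.
Only numpy, scipy, OpenCV 4.12 (cv2) and the standard library are available. Lean on these libraries where they do the work, as an engineer would, in place of code of your own. Each camera call takes 0.05 s, during which the arm holds its last target.

## Working session

There is one attempt and no reset: what is moved stays moved. The work goes in short steps, Python scripts to look and compute and a tool call to move; the robot and the scene stay as the last step left them, time stands still between calls to the robot, and variables do not carry over. Pictures are saved under pics/ and viewed, and the job is handed in when it is done.

Besides the shell and the picture viewer there is one more tool, called after "Call:" as name(argument=value, ...) on one line, values as JSON. arm_command: Moves the arm, as the interface text tells. Its arguments: {"type":"object","properties":{"moves":{"type":"array","items":{"type":"array","items":{"type":"array","items":{"type":"number"}}}},"grip_force":{"type":"number"}},"required":["moves"]}

```bash
mkdir -p pics; ls
cat > h.py <<'E'
import numpy as np, cv2
from workcell import sensors, grab_frame, arm
from scipy.spatial.transform import Rotation as R
def tw(o):
    T=np.eye(4);T[:3,:3]=R.from_rotvec(o["orientation"]).as_matrix();T[:3,3]=o["ee_pos"];return T
def snap(name,fn):
    o=sensors.get_obs();f=grab_frame(name)
    f["T"]=f["cam_to_world"] if "cam_to_world" in f else tw(o)@np.array(f["hand_eye"])
    f["T"]=np.array(f["T"])
    cv2.imwrite("pics/"+fn+".png",f["color"][:,:,::-1]);np.savez("pics/"+fn+".npz",**{k:f[k] for k in("fx","fy","cx","cy","k1","T","color")});return f
def load(fn): return dict(np.load("pics/"+fn+".npz"))
def ray(f,u,v):
    d=np.array([(u-f["cx"])/f["fx"],(v-f["cy"])/f["fy"]]);s=d.copy()
    for _ in range(20): s=d/(1+f["k1"]*(s@s))
    r=f["T"][:3,:3]@np.array([s[0],s[1],1]);return f["T"][:3,3],r
def atz(f,u,v,z):
    o,r=ray(f,u,v);return o+r*(z-o[2])/r[2]
def proj(f,p):
    q=np.linalg.inv(f["T"])@np.append(p,1);s=q[:2]/q[2];s=s*(1+f["k1"]*(s@s));return np.array([f["fx"]*s[0]+f["cx"],f["fy"]*s[1]+f["cy"]])
E
python3 - <<'E'
from h import *
for n in("scene","side","wrist"):
    f=snap(n,n+"0");print(n,f["T"].round(3).tolist(),f["fx"],f["k1"])
print(sensors.get_obs())
E
```

```text
pics
scene [[0.122, 0.62, -0.775, 1.322], [0.993, -0.076, 0.096, -0.12], [0.001, -0.781, -0.625, 0.709], [0.0, 0.0, 0.0, 1.0]] 399.94364884987124 -0.04749012691940877
side [[0.978, -0.166, 0.129, 0.352], [-0.21, -0.72, 0.661, -0.968], [-0.017, -0.674, -0.739, 1.171], [0.0, 0.0, 0.0, 1.0]] 448.2668939979278 -0.11503036142370358
wrist [[0.305, -0.908, -0.288, 0.248], [-0.952, -0.292, -0.089, -0.524], [-0.003, 0.301, -0.954, 0.374], [0.0, 0.0, 0.0, 1.0]] 298.74492321790325 -0.031663907618326693
{'clock': 0.15, 'joints': array([-1.37129946e+00,  3.77893655e-01,  7.99377145e-02,  1.27436907e+00,
        1.11040448e-05,  1.46048724e+00]), 'joint_vel': array([ 0.00016601, -0.00131384,  0.00312846,  0.00024683,  0.00200138,
       -0.00026196]), 'joint_efforts': array([-1.65255906e-04, -4.64035606e+01,  2.70170492e+01,  1.38724392e-02,
       -9.76103661e-05,  1.56788110e-05]), 'ee_pos': array([ 0.17520983, -0.5471461 ,  0.23057832]), 'orientation': array([-3.10246745e+00, -4.84462519e-01,  8.95769448e-05]), 'ft_force': array([ 0.01276634,  0.24423716, -0.02858425]), 'wrist_torque': array([0.00030683, 0.05426028, 0.07920598]), 'gripper_width': 0.0856295100968827}
```

View pics/scene0.png

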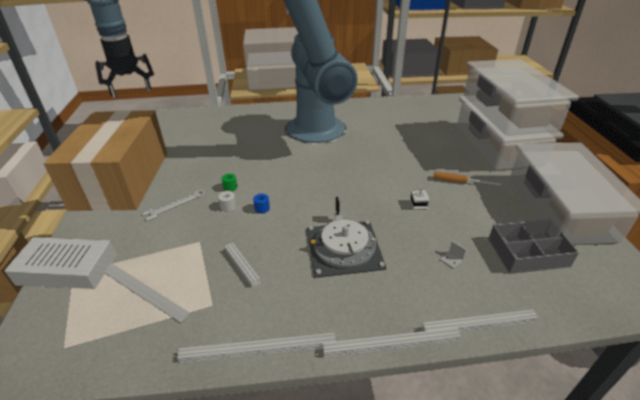

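View pics/side0.png

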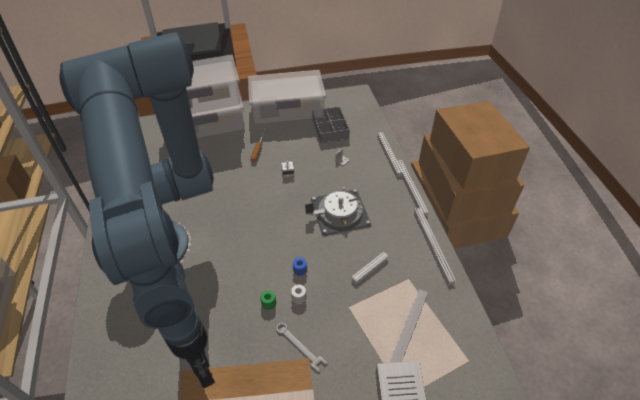

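View pics/wrist0.png

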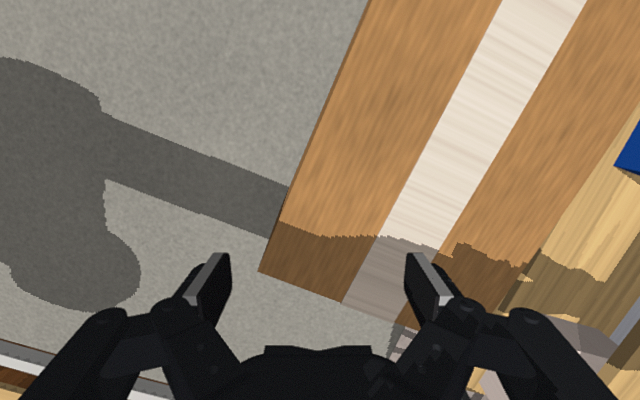

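Run:
```python
from h import *
s=load("scene0");d=load("side0")
a=s["color"][150:290,180:400,::-1];b=d["color"][180:320,240:400,::-1]
cv2.imwrite("pics/c1.png",cv2.resize(a,None,fx=3.6,fy=3.6,interpolation=cv2.INTER_CUBIC))
cv2.imwrite("pics/c2.png",cv2.resize(b,None,fx=4,fy=4,interpolation=cv2.INTER_CUBIC))
print("collar",atz(s,227,195,.04),atz(d,299,288,.04))
print("green",atz(s,229,178,.03),"blue",atz(s,261,199,.03))
print("spindle",atz(s,345,233,.06),atz(d,340,203,.06))
```

```text
collar [ 0.42669173 -0.28508068  0.04      ] [ 0.43148054 -0.28292391  0.04      ]
green [ 0.33048484 -0.28757979  0.03      ] blue [ 0.44309309 -0.19303383  0.03      ]
spindle [0.6376838  0.00868582 0.06      ] [ 0.62431846 -0.00427916  0.06      ]
```

View pics/c1.png

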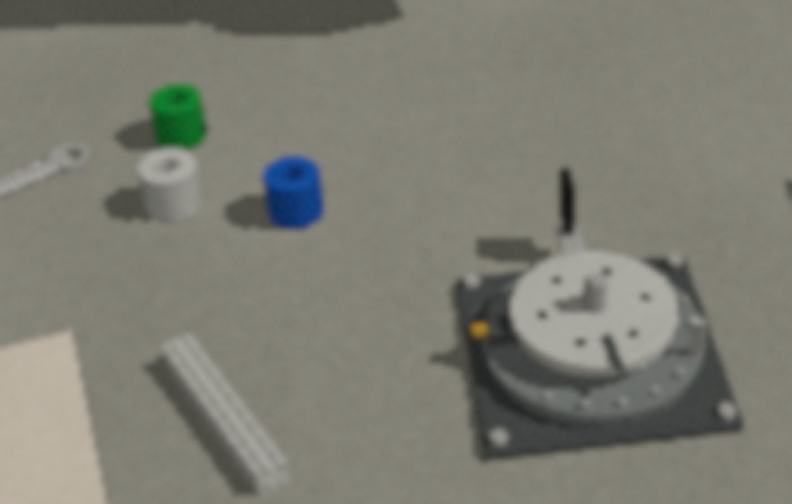

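View pics/c2.png

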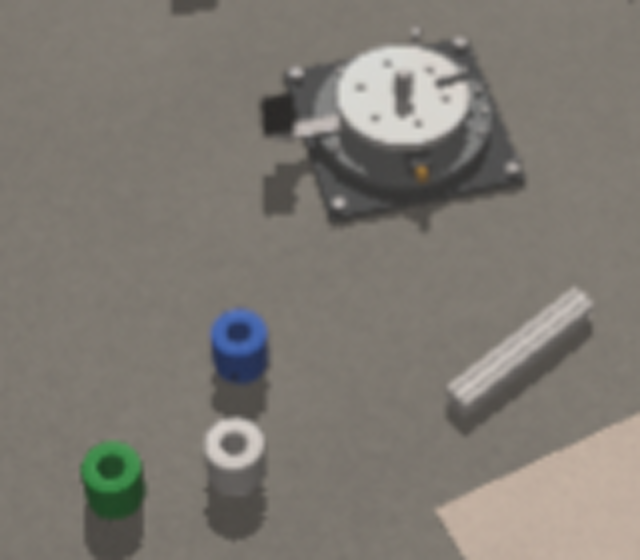

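```bash
cat >> h.py <<'E'
def delta(target,yaw=None,T=None):
    "print tool-frame shift(cm) to world target with current pose; tool-down correction turn"
    o=sensors.get_obs();T=tw(o) if T is None else T
    d=T[:3,:3].T@(np.array(target)-T[:3,3])*100
    x=T[:3,0];cy=np.arctan2(x[1],x[0])
    if yaw is None:yaw=cy
    c,s=np.cos(yaw),np.sin(yaw)
    Rt=np.array([[c,s,0],[s,-c,0],[0,0,-1]])
    rv=np.degrees(R.from_matrix(T[:3,:3].T@Rt).as_rotvec())
    print("t%.2f"%o["clock"],"tcp",o["ee_pos"].round(4),"yaw%.1f"%np.degrees(cy),"shift cm",d.round(2),"|%.2f|"%np.linalg.norm(d),"turn",rv.round(2),"F",o["ft_force"].round(1),"w",round(o["gripper_width"],4))
E
python3 -c "
from h import *
delta([.429,-.284,.2])"
```

```text
t0.15 tcp [ 0.1752 -0.5471  0.2306] yaw17.8 shift cm [ 32.19 -17.32   3.09] |36.69| turn [-0.09 -0.01  0.  ] F [ 0.   0.2 -0. ] w 0.0856
```

Call:
arm_command(moves=[[[5.4, -2.9, 0.5, 0, 0, 0, 1], [5.4, -2.9, 0.5, 0, 0, 0, 1], [5.4, -2.9, 0.5, 0, 0, 0, 1], [5.4, -2.9, 0.5, 0, 0, 0, 1], [5.4, -2.9, 0.5, 0, 0, 0, 1]]])

```text
clock: 0.78
ee_pos: [0.3893, -0.3256, 0.206]
orientation: [3.104, 0.484, 0.0]
ft_force: [0.8, 0.4, -0.5]
gripper_width: 0.0852
```

Call:
arm_command(moves=[[[5.2, -2.8, 0.5, 0, 0, 0, 1], [0, 0, 0, 0, 0, 0, 1], [0, 0, 0, 0, 0, 0, 1]]])

```text
clock: 1.15
ee_pos: [0.429, -0.2848, 0.2011]
orientation: [3.104, 0.486, -0.001]
ft_force: [-0.1, -0.1, -0.5]
gripper_width: 0.0855
```

```bash
python3 -c "
from h import *
delta([.429,-.284,.2]);snap('wrist','w1')"
```

```text
t1.15 tcp [ 0.429  -0.2848  0.2011] yaw17.8 shift cm [ 0.03 -0.07  0.11] |0.14| turn [-0.    0.05 -0.  ] F [-0.1 -0.1 -0.5] w 0.0855
```

View pics/w1.png

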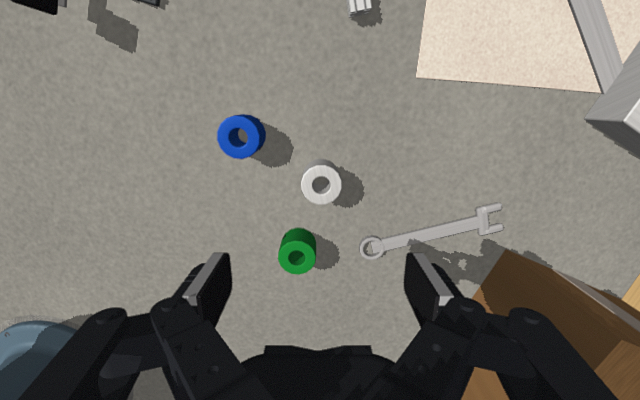

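```bash
python3 -c "
from h import *
f=load('w1')
hsv=cv2.cvtColor(f['color'],cv2.COLOR_RGB2HSV)
print(atz(f,321,185,.04),proj(f,[.429,-.284,.04]))
g=f['color'][150:220,290:360,::-1];cv2.imwrite('pics/w1c.png',cv2.resize(g,None,fx=8,fy=8,interpolation=cv2.INTER_NEAREST))
T=f['T'];print(T[:3,3])
"
```

```text
[ 0.42515726 -0.28950203  0.04      ] [317.14702826 180.08043465]
[ 0.50149881 -0.26146507  0.34499022]
```

View pics/w1c.png

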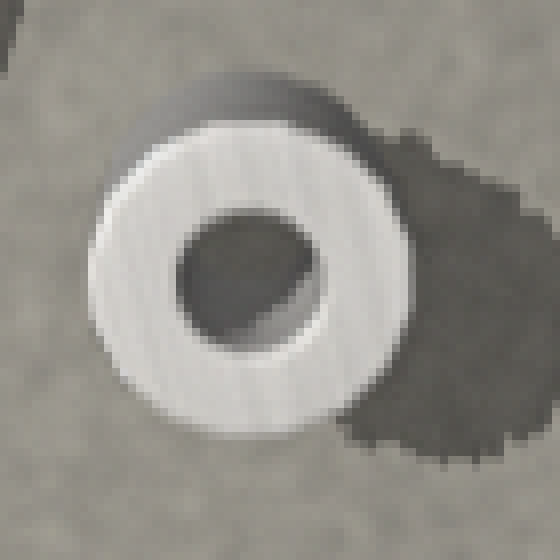

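```bash
python3 -c "
from h import *
delta([.4255,-.289,.010])"
```

```text
t1.20 tcp [ 0.4286 -0.2854  0.2012] yaw17.7 shift cm [-0.4   0.25 19.12] |19.13| turn [0.01 0.04 0.  ] F [-0.2 -0.7  0.4] w 0.0851
```

Call:
arm_command(moves=[[[-0.4, 0.25, 3, 0, 0, 0, 1], [0, 0, 5, 0, 0, 0, 1], [0, 0, 4, 0, 0, 0, 1], [0, 0, 0, 0, 0, 0, 1]]])

```text
clock: 1.7
ee_pos: [0.4227, -0.2875, 0.0787]
orientation: [-3.099, -0.479, 0.007]
ft_force: [-0.5, 0.1, -0.3]
gripper_width: 0.0854
```

```bash
python3 -c "
from h import *
delta([.4255,-.289,.010]);snap('wrist','w2')"
```

```text
t1.70 tcp [ 0.4227 -0.2875  0.0787] yaw17.6 shift cm [0.25 0.26 6.86] |6.87| turn [-0.34  0.22 -0.  ] F [-0.5  0.1 -0.3] w 0.0854
```

View pics/w2.png

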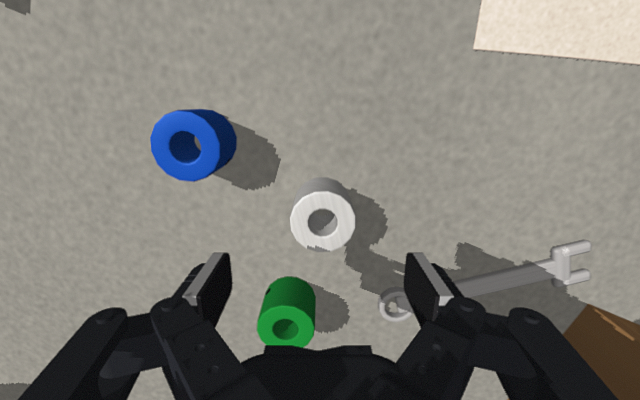

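```bash
python3 -c "
from h import *
f=load('w2');g=f['color'][180:260,280:365,::-1];cv2.imwrite('pics/w2c.png',cv2.resize(g,None,fx=7,fy=7,interpolation=cv2.INTER_NEAREST))
print(atz(f,322,221,.04));delta([.4255,-.289,.01])"
```

```text
[ 0.42634407 -0.28902114  0.04      ]
t1.75 tcp [ 0.4244 -0.2887  0.0808] yaw17.6 shift cm [0.1  0.08 7.08] |7.08| turn [-0.14  0.1  -0.  ] F [0.1 0.  0.7] w 0.0856
```

View pics/w2c.png

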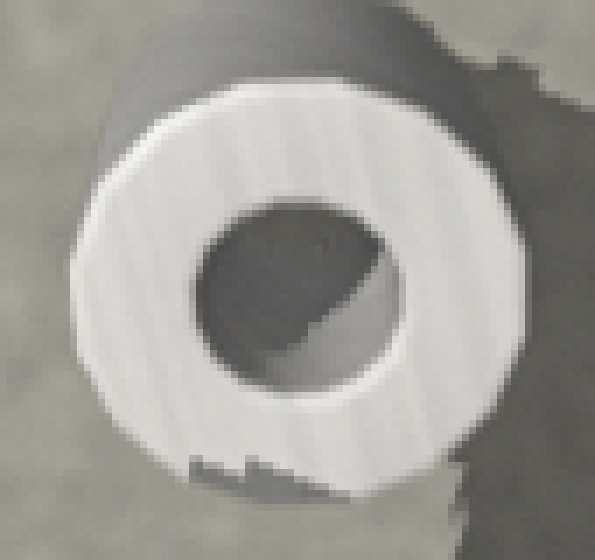

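Call:
arm_command(moves=[[[0.1, 0.1, 3.5, 0, 0, 0, 1], [0, 0, 3.5, 0, 0, 0, 1], [0, 0, 0, 0, 0, 0, 1], [0, 0, 0, 0, 0, 0, -1], [0, 0, 0, 0, 0, 0, -1]]], grip_force=30)

```text
clock: 2.38
ee_pos: [0.429, -0.2905, 0.0135]
orientation: [3.101, 0.484, 0.004]
ft_force: [-0.1, 0.1, 0.1]
gripper_width: 0.0517
```

Call:
arm_command(moves=[[[0, 0, 0, 0, 0, 0, -1], [0, 0, 0, 0, 0, 0, -1], [0, 0, 0, 0, 0, 0, -1], [0, 0, 0, 0, 0, 0, -1], [0, 0, 0, 0, 0, 0, -1]]])

```text
clock: 3.0
ee_pos: [0.4288, -0.2902, 0.0134]
orientation: [3.101, 0.484, 0.003]
ft_force: [-1.7, 0.9, 6.2]
gripper_width: 0.043
```

```bash
python3 -c "
from h import *
delta([.53,0.0,.17])"
```

```text
t3.00 tcp [ 0.4288 -0.2902  0.0134] yaw17.8 shift cm [ 18.52 -24.5  -15.71] |34.49| turn [ 0.19 -0.1  -0.  ] F [-1.7  0.9  6.2] w 0.043
```

Call:
arm_command(moves=[[[0, 0, -3, 0, 0, 0, -1], [0, 0, -6, 0, 0, 0, -1], [2.3, -3.1, -3.7, 0, 0, 0, -1], [3.3, -4.3, -1.5, 0, 0, 0, -1], [3.3, -4.3, -1.5, 0, 0, 0, -1]]])

```text
clock: 3.62
ee_pos: [0.4774, -0.1494, 0.1702]
orientation: [3.103, 0.483, 0.004]
ft_force: [1.2, 0.3, -1.2]
gripper_width: 0.043
```

Call:
arm_command(moves=[[[3.3, -4.3, 0, 0, 0, 0, -1], [3.2, -4.3, 0, 0, 0, 0, -1], [3.1, -4.2, 0, 0, 0, 0, -1], [0, 0, 0, 0, 0, 0, -1], [0, 0, 0, 0, 0, 0, -1]]])

```text
clock: 4.25
ee_pos: [0.5288, 0.0006, 0.1687]
orientation: [3.103, 0.485, 0.0]
ft_force: [-0.4, -1.1, -0.7]
gripper_width: 0.0436
```

```bash
python3 -c "
from h import *
delta([.63,0.0,.17]);snap('wrist','w3')"
```

```text
t4.25 tcp [0.5288 0.0006 0.1687] yaw17.8 shift cm [ 9.62  3.15 -0.13] |10.12| turn [0.04 0.   0.  ] F [-0.4 -1.1 -0.7] w 0.0436
```

View pics/w3.png

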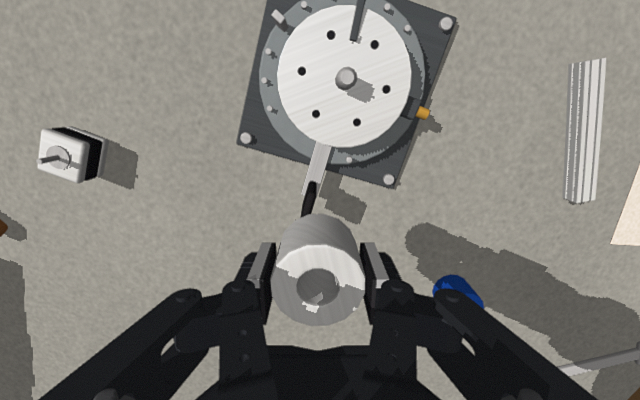

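```bash
python3 -c "
from h import *
f=load('w3')
c=f['color'][:,:,::-1]
cv2.imwrite('pics/w3a.png',cv2.resize(c[0:220,225:465],None,fx=2.7,fy=2.7,interpolation=cv2.INTER_CUBIC))
cv2.imwrite('pics/w3b.png',cv2.resize(c[205:335,265:375],None,fx=5,fy=4.6,interpolation=cv2.INTER_CUBIC))
"
```

```text
(no output)
```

View pics/w3a.png

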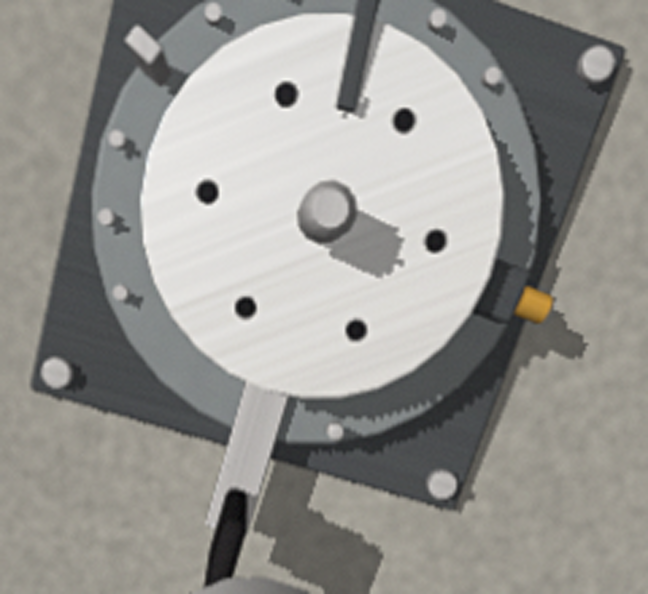

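View pics/w3b.png

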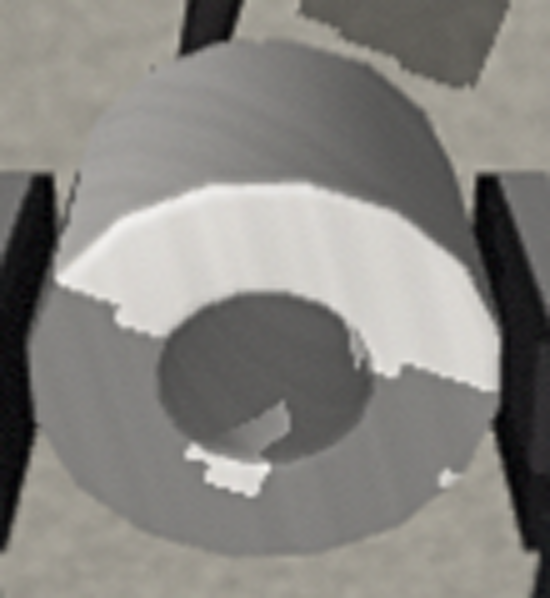

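```bash
cat > m.py <<'E'
from h import *
f=load('w3')
P=lambda x,y,z:atz(f,225+x/2.7,y/2.7,z)
sp=P(329,208,.072);print('spindle',sp)
A=P(57,373,.012);B=P(442,486,.012);C=P(598,63,.012)
print(A,B,C,'mid AC',(A+C)/2,np.linalg.norm(A-B),np.linalg.norm(B-C))
ya=A-B;print('yaw from y',np.degrees(np.arctan2(-ya[0],ya[1])));xa=C-B;print('yaw x',np.degrees(np.arctan2(xa[1],xa[0])))
n=P(350,105,.05);print('nose inner',n-sp)
n2=P(370,3,.05);print('nose out',n2-sp,np.degrees(np.arctan2(*(n2-sp)[1::-1])),np.degrees(np.arctan2(*(n2-n)[1::-1])))
fi=P(143,43,.052);print('fin',fi-sp,np.linalg.norm((fi-sp)[:2]),np.degrees(np.arctan2(*(fi-sp)[1::-1])))
t=P(236,495,.072);print('tab inner top',t-sp)
zt=.1687+.0266
o=sensors.get_obs()
# collar top
for r,box in((.022,(28,500,183,553)),(.0095,(160,372,292,465))):
  bx=[265+box[0]/5,265+box[1]/5,205+box[2]/4.6,205+box[3]/4.6]
  c=atz(f,(bx[0]+bx[1])/2,(bx[2]+bx[3])/2,zt)
  for _ in range(10):
    q=np.array([proj(f,c+[r*np.cos(a),r*np.sin(a),0]) for a in np.linspace(0,6.28,100)])
    m=(q.min(0)+q.max(0))/2;e=np.array([(bx[0]+bx[1])/2,(bx[2]+bx[3])/2])-m
    c=c+atz(f,*(m+e),zt)-atz(f,*m,zt)
  print('collar',c,'size',q.max(0)-q.min(0),bx[1]-bx[0],bx[3]-bx[2],'in tool',f['T'].shape)
E
python3 m.py
```

```text
spindle [0.62705447 0.00914961 0.072     ]
[0.54937228 0.08199175 0.012     ] [ 0.55286018 -0.06897849  0.012     ] [ 0.70470811 -0.06508912  0.012     ] mid AC [0.6270402  0.00845131 0.012     ] 0.15101052521464067 0.15189773700247902
yaw from y 1.3234816801502236
yaw x 1.4672288930699815
nose inner [ 0.03119102  0.00219262 -0.022     ]
nose out [ 0.05810964  0.00572638 -0.022     ] 5.628011488109445 7.478775067626442
fin [ 0.02793819  0.06433005 -0.02      ] 0.07013485225090259 66.52495818601344
tab inner top [-8.66346015e-02 -1.75880422e-04 -2.77555756e-17]
collar [ 5.25761092e-01 -3.54057058e-04  1.95300000e-01] size [96.59339154 83.13702551] 94.39999999999998 80.43478260869568 in tool (4, 4)
collar [ 0.52556772 -0.00061     0.1953    ] size [41.65662114 35.79220307] 42.39999999999998 37.60869565217388 in tool (4, 4)
```

```bash
python3 -c "
from h import *
delta([.6302,0.0102,.100])"
```

```text
t4.30 tcp [0.5287 0.     0.1686] yaw17.7 shift cm [9.98 2.12 6.86] |12.29| turn [0.03 0.01 0.  ] F [-1.1 -0.4  0.5] w 0.0434
```

Call:
arm_command(moves=[[[5.0, 1.1, 1, 0, 0, 0, -1], [5.0, 1.0, 1.5, 0, 0, 0, -1], [0, 0, 4.3, 0, 0, 0, -1], [0, 0, 0, 0, 0, 0, -1], [0, 0, 0, 0, 0, 0, -1]]])

```text
clock: 4.92
ee_pos: [0.6301, 0.0102, 0.1013]
orientation: [3.104, 0.482, -0.0]
ft_force: [0.3, 0.2, -0.6]
gripper_width: 0.0436
```

```bash
python3 -c "
from h import *
delta([.6302,0.0102,.09]);f=snap('wrist','w4');s=snap('side','s4');q=snap('scene','q4')
cv2.imwrite('pics/j.png',np.hstack([cv2.resize(s['color'][140:240,290:390,::-1],None,fx=4,fy=4),cv2.resize(q['color'][170:270,295:395,::-1],None,fx=4,fy=4)]))"
```

```text
t4.92 tcp [0.6301 0.0102 0.1013] yaw17.7 shift cm [0.01 0.   1.13] |1.13| turn [0.   0.02 0.  ] F [ 0.3  0.2 -0.6] w 0.0436
```

View pics/j.png

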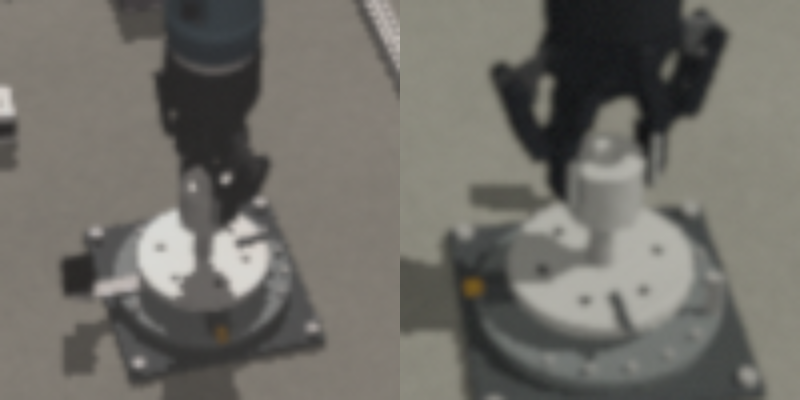

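View pics/w4.png

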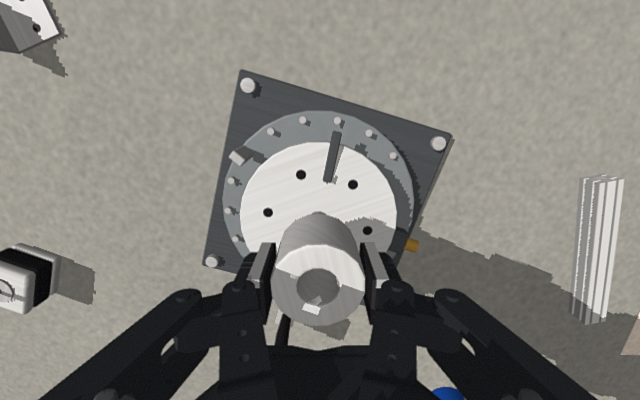

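```bash
python3 -c "
from h import *
f=load('w4');A,B,C=[atz(f,*p,.012) for p in((248,85),(438,143),(211,262))]
print((B+C)/2,np.linalg.norm(A-B),np.linalg.norm(A-C))
fi=atz(f,239,157,.052);print(fi)"
```

```text
[0.62604856 0.00935908 0.012     ] 0.15080989780242623 0.15245819488806087
[0.65603614 0.07237008 0.052     ]
```

Call:
arm_command(moves=[[[0, 0, 1, 0, 0, 0, -1], [0, 0, 0.5, 0, 0, 0, -1], [0, 0, 0.4, 0, 0, 0, -1], [0, 0, 0, 0, 0, 0, -1]]])

```text
clock: 5.58
ee_pos: [0.6301, 0.0113, 0.0807]
orientation: [-3.104, -0.485, 0.002]
ft_force: [0.3, -0.2, -0.8]
gripper_width: 0.0438
```

Call:
arm_command(moves=[[[0, 0, 0.4, 0, 0, 0, -1], [0, 0, 0.4, 0, 0, 0, -1], [0, 0, 0, 0, 0, 0, -1]]])

```text
clock: 5.95
ee_pos: [0.6303, 0.0113, 0.0728]
orientation: [-3.104, -0.485, 0.001]
ft_force: [0.9, -0.2, -1.4]
gripper_width: 0.0437
```

Call:
arm_command(moves=[[[0, 0, 0.4, 0, 0, 0, -1], [0, 0, 0.4, 0, 0, 0, -1], [0, 0, 0.2, 0, 0, 0, -1], [0, 0, 0, 0, 0, 0, -1]]])

```text
clock: 6.45
ee_pos: [0.6305, 0.0113, 0.063]
orientation: [-3.104, -0.485, 0.001]
ft_force: [0.4, -0.4, -0.6]
gripper_width: 0.0435
```

Call:
arm_command(moves=[[[0, 0, 0.2, 0, 0, 0, -1], [0, 0, 0.1, 0, 0, 0, -1], [0, 0, 0, 0, 0, 0, -1]]])

```text
clock: 6.82
ee_pos: [0.6306, 0.0112, 0.0602]
orientation: [3.104, 0.485, -0.0]
ft_force: [-0.8, 0.5, -0.7]
gripper_width: 0.0434
```

Call:
arm_command(moves=[[[0, 0, 0.07, 0, 0, 0, -1], [0, 0, 0, 0, 0, 0, -1]]])

```text
clock: 7.08
ee_pos: [0.6306, 0.0112, 0.0596]
orientation: [3.104, 0.485, 0.0]
ft_force: [0.2, -0.4, -1.3]
gripper_width: 0.0438
```

Call:
arm_command(moves=[[[0, 0, 0.03, 0, 0, 0, 0.4], [0, 0, 0, 0, 0, 0, 0.6], [0, 0, 0, 0, 0, 0, 1], [0, 0, 0, 0, 0, 0, 1]]])

```text
clock: 7.58
ee_pos: [0.6307, 0.0113, 0.0594]
orientation: [3.104, 0.485, 0.0]
ft_force: [-0.1, -0.4, -0.3]
gripper_width: 0.0853
```

```bash
python3 -c "
from h import *
delta([.6302,0.0102,.09]);f=snap('wrist','w5');s=snap('side','s5');q=snap('scene','q5')
cv2.imwrite('pics/j5.png',np.hstack([cv2.resize(s['color'][140:240,290:390,::-1],None,fx=4,fy=4),cv2.resize(q['color'][170:270,295:395,::-1],None,fx=4,fy=4)]))"
```

```text
t7.58 tcp [0.6307 0.0113 0.0594] yaw17.8 shift cm [-0.08  0.09 -3.06] |3.07| turn [ 0.01 -0.01 -0.  ] F [-0.1 -0.4 -0.3] w 0.0853
```

View pics/j5.png

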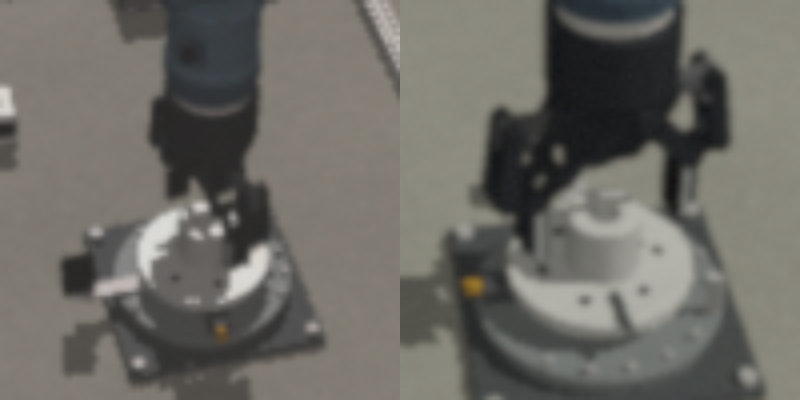

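View pics/w5.png

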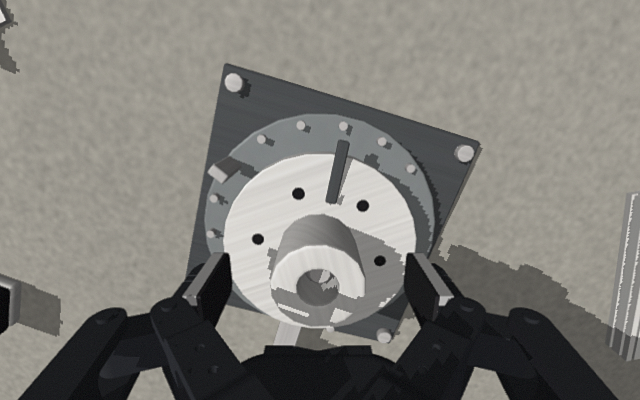

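Call:
arm_command(moves=[[[0, 0, -2, 0, 0, 0, 1], [0, 0, -4, 0, 0, 0, 1], [0, 0, -3, 0, 0, 0, 1]]])

```text
clock: 8.1
ee_pos: [0.6309, 0.0112, 0.1508]
orientation: [3.104, 0.485, 0.001]
ft_force: [0.5, 0.7, 0.7]
gripper_width: 0.0855
```

```bash
python3 -c "
from h import *
delta([.5185,0.05,.15],yaw=np.radians(1.4))
f=load('w3');print(atz(f,60,157,.038))"
```

```text
t8.10 tcp [0.6309 0.0112 0.1508] yaw17.7 shift cm [-9.52 -7.12  0.07] |11.89| turn [ 0.02 -0.05 16.35] F [0.5 0.7 0.7] w 0.0855
[0.4836698 0.2422699 0.038    ]
```

Call:
arm_command(moves=[[[-4.8, -3.6, -0.2, 0, 0, 0, 1], [-4.7, -3.5, 0, 0, 0, 0, -1], [0, 0, 0, 0, 0, 8.2, -1], [0, 0, 0, 0, 0, 8.2, -1], [0, 0, 0, 0, 0, 0, -1]]])

```text
clock: 8.72
ee_pos: [0.5184, 0.05, 0.1515]
orientation: [3.141, 0.04, 0.001]
ft_force: [-0.5, -0.6, 0.5]
gripper_width: 0.0123
```

Call:
arm_command(moves=[[[0, 0, 0, 0, 0, 0, -1], [0, 0, 0, 0, 0, 0, -1]]])

```text
clock: 8.98
ee_pos: [0.5187, 0.0498, 0.1513]
orientation: [3.141, 0.039, 0.0]
ft_force: [0.3, -0.5, -0.4]
gripper_width: 0.0004
```

```bash
python3 -c "
from h import *
delta([.5185,0.05,.04],yaw=np.radians(1.4))
f=snap('wrist','w6')
for p in((-.108,.004),(-.094,.004),(-.122,.004),(-.122,-.004),(-.094,-.004)):
  c,s=np.cos(.0244),np.sin(.0244);print(proj(f,[.6266+c*p[0]-s*p[1],.009+s*p[0]+c*p[1],.072]))"
```

```text
t8.97 tcp [0.5187 0.0498 0.1513] yaw1.4 shift cm [-0.02 -0.02 11.13] |11.13| turn [ 0.   -0.    0.01] F [ 0.3 -0.5 -0.4] w 0.0004
[367.32402877 206.91566711]
[368.23489756 189.87768764]
[366.4354821  223.35159346]
[376.34931498 223.34772029]
[378.50920516 189.88647557]
```

View pics/w6.png

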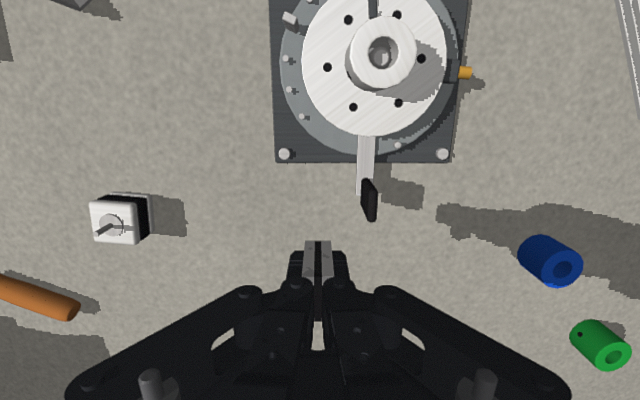

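Call:
arm_command(moves=[[[0, 0, 4.5, 0, 0, 0, -1], [0, 0, 4.5, 0, 0, 0, -1], [0, 0, 1.6, 0, 0, 0, -1], [0, 0, 0, 0, 0, 0, -1]]])

```text
clock: 9.52
ee_pos: [0.517, 0.0499, 0.0438]
orientation: [-3.141, -0.038, 0.006]
ft_force: [-0.4, -0.3, 0.3]
gripper_width: -0.0001
```

```bash
python3 -c "
from h import *
delta([.5185,0.01,.045],yaw=np.radians(1.4))
f=snap('wrist','w7')"
```

```text
t9.53 tcp [0.517  0.0499 0.0438] yaw1.4 shift cm [ 0.05  3.99 -0.12] |3.99| turn [-0.    0.2  -0.02] F [-0.4 -0.3  0.3] w -0.0001
```

View pics/w7.png

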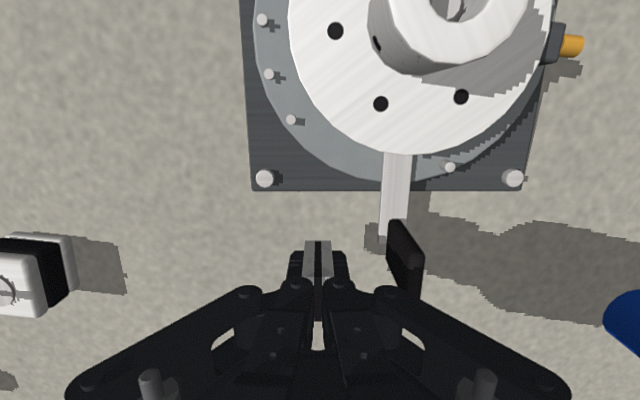

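Call:
arm_command(moves=[[[0.05, 1.5, 0, 0, 0, 0, -1], [0, 0.4, 0, 0, 0, 0, -1], [0, 0, 0, 0, 0, 0, -1]]])

```text
clock: 9.95
ee_pos: [0.5201, 0.0302, 0.046]
orientation: [3.141, 0.035, 0.002]
ft_force: [0.3, -0.3, 0.2]
gripper_width: -0.0
```

Call:
arm_command(moves=[[[0, 0.3, 0, 0, 0, 0, -1], [0, 0, 0, 0, 0, 0, -1]]])

```text
clock: 10.2
ee_pos: [0.5195, 0.0278, 0.0454]
orientation: [3.141, 0.037, 0.0]
ft_force: [1.0, 0.2, -0.7]
gripper_width: -0.0002
```

Call:
arm_command(moves=[[[0, 0.3, 0, 0, 0, 0, -1], [0, 0, 0, 0, 0, 0, -1]]])

```text
clock: 10.45
ee_pos: [0.5195, 0.0248, 0.0452]
orientation: [3.141, 0.037, -0.0]
ft_force: [-0.2, -0.7, 0.2]
gripper_width: -0.0
```

Call:
arm_command(moves=[[[0, 0.3, 0, 0, 0, 0, -1], [0, 0, 0, 0, 0, 0, -1]]])

```text
clock: 10.7
ee_pos: [0.5195, 0.0221, 0.0452]
orientation: [-3.141, -0.037, 0.0]
ft_force: [0.7, 0.3, 0.1]
gripper_width: 0.0003
```

Call:
arm_command(moves=[[[0, 0.2, 0, 0, 0, 0, -1], [0, 0, 0, 0, 0, 0, -1]]])

```text
clock: 10.95
ee_pos: [0.5196, 0.0199, 0.0452]
orientation: [-3.141, -0.037, 0.0]
ft_force: [0.1, 1.4, 1.1]
gripper_width: 0.0001
```

Call:
arm_command(moves=[[[0, 0.2, 0, 0, 0, 0, -1], [0, 0, 0, 0, 0, 0, -1]]])

```text
clock: 11.2
ee_pos: [0.5196, 0.0179, 0.0452]
orientation: [-3.141, -0.037, 0.0]
ft_force: [-1.2, 3.0, 0.6]
gripper_width: 0.0001
```

Call:
arm_command(moves=[[[0, 0.2, 0, 0, 0, 0, -1], [0, 0, 0, 0, 0, 0, -1]]])

```text
clock: 11.45
ee_pos: [0.5198, 0.016, 0.0453]
orientation: [-3.141, -0.037, -0.0]
ft_force: [0.3, 2.5, 0.1]
gripper_width: -0.0001
```

```bash
python3 -c "
from h import *
delta([.5185,0.01,.045],yaw=np.radians(1.4))
f=snap('wrist','w8')"
```

```text
t11.45 tcp [0.5198 0.016  0.0453] yaw1.3 shift cm [-0.14  0.6   0.03] |0.62| turn [-0.02 -0.   -0.05] F [0.3 2.5 0.1] w -0.0001
```

View pics/w8.png

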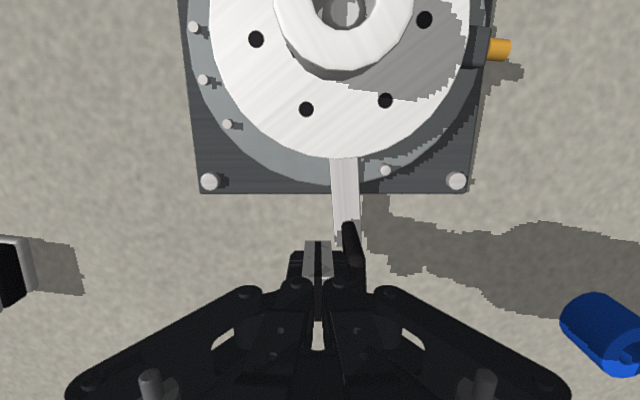

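Call:
arm_command(moves=[[[-0.02, 0.2, 0, 0, 0, -1.1, -1], [-0.02, 0.2, 0, 0, 0, -1.1, -1], [-0.02, 0.2, 0, 0, 0, -1.1, -1], [-0.02, 0.2, 0, 0, 0, -1.1, -1]]])

```text
clock: 12.0
ee_pos: [0.5194, 0.0087, 0.0453]
orientation: [-3.136, -0.161, -0.0]
ft_force: [0.4, 5.9, 0.0]
gripper_width: 0.0002
```

Call:
arm_command(moves=[[[-0.02, 0.2, 0, 0, 0, -1.1, -1], [-0.02, 0.2, 0, 0, 0, -1.1, -1], [-0.02, 0.2, 0, 0, 0, -1.1, -1]]])

```text
clock: 12.38
ee_pos: [0.5197, 0.0016, 0.0453]
orientation: [3.131, 0.25, 0.0]
ft_force: [1.1, 3.7, -1.7]
gripper_width: 0.0002
```

```bash
cat >> h.py <<'E'
def lev():
    o=sensors.get_obs();p=o["ee_pos"][:2]-np.array([.6266,.009]);a=np.arctan2(p[1],p[0]);c=R.from_rotvec(o["orientation"]).as_matrix()[:,0]
    a=a%(2*np.pi)-np.pi-.0244
    h=np.arctan2(.0110,.1068)  # rest contact direction offset
    print("t%.2f"%o["clock"],"theta~%.3f"%(a+h),"r%.4f"%np.hypot(*p),"yaw-ind %.3f"%(np.arctan2(c[1],c[0])-.0244),"F",o["ft_force"].round(1),"z",o["ee_pos"][2].round(4))
E
python3 -c "
from h import *
lev()"
```

```text
t12.38 theta~0.147 r0.1072 yaw-ind 0.135 F [ 1.1  3.7 -1.7] z 0.0453
```

```bash
sed -i 's/h=np.arctan2(.0110,.1068)/h=.1268/' h.py; python3 -c "
from h import *
lev()"
```

```text
t12.38 theta~0.171 r0.1072 yaw-ind 0.135 F [ 1.1  3.7 -1.7] z 0.0453
```

Call:
arm_command(moves=[[[-0.01, 0.1, 0, 0, 0, -0.6, -1], [-0.01, 0.1, 0, 0, 0, -0.6, -1]]])

```text
clock: 12.62
ee_pos: [0.5198, -0.0005, 0.0453]
orientation: [3.128, 0.281, 0.0]
ft_force: [0.4, 1.6, -0.6]
gripper_width: -0.0002
```

Call:
arm_command(moves=[[[-0.01, 0.1, 0, 0, 0, -0.6, -1], [-0.01, 0.1, 0, 0, 0, -0.6, -1]]])

```text
clock: 12.88
ee_pos: [0.5198, -0.0021, 0.0453]
orientation: [-3.126, -0.315, -0.0]
ft_force: [0.5, 3.9, -1.6]
gripper_width: -0.0
```

Call:
arm_command(moves=[[[-0.01, 0.1, 0, 0, 0, -0.6, -1]]])

```text
clock: 13.0
ee_pos: [0.5198, -0.0027, 0.0453]
orientation: [-3.123, -0.331, 0.0]
ft_force: [0.9, 5.6, -1.0]
gripper_width: 0.0
```

Call:
arm_command(moves=[[[-0.01, 0.1, 0, 0, 0, -0.6, -1]]])

```text
clock: 13.12
ee_pos: [0.5197, -0.0032, 0.0453]
orientation: [-3.12, -0.348, 0.0]
ft_force: [-0.1, 6.8, 0.2]
gripper_width: -0.0004
```

```bash
python3 -c "
from h import *
lev()"
```

```text
t13.12 theta~0.216 r0.1076 yaw-ind 0.198 F [-0.1  6.8  0.2] z 0.0453
```

```bash
python3 -c "
from h import *
f=snap('side','s9');q=snap('scene','q9');f=snap('wrist','w9')
q0=load('q5')
cv2.imwrite('pics/j9.png',np.hstack([cv2.resize(a['color'][205:285,300:395,::-1],None,fx=4.2,fy=4.2) for a in(q0,q)]))
lev()"
```

```text
t13.28 theta~0.215 r0.1076 yaw-ind 0.197 F [-0.5  5.4  0.7] z 0.0452
```

View pics/j9.png

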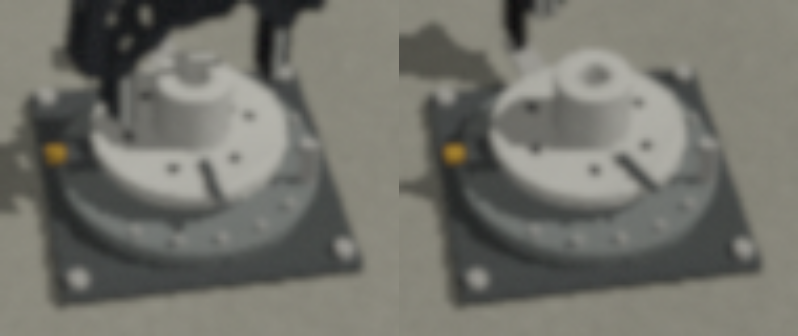

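View pics/w9.png

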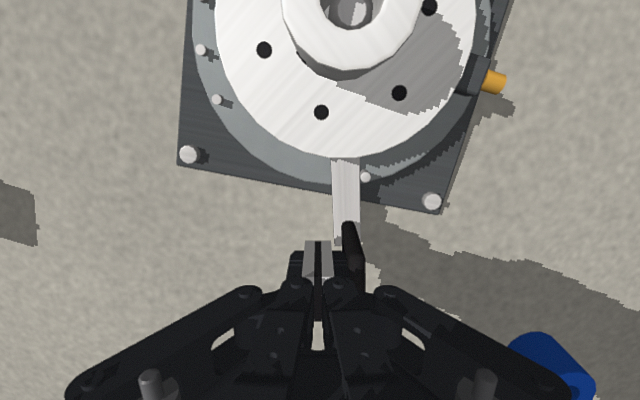

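```bash
cat > nose.py <<'E'
from h import *
def nose(fn,x,y,x2,y2,x0,y0,s):
    q=load(fn);p=atz(q,x0+x/s,y0+y/s,.05);i=atz(q,x0+x2/s,y0+y2/s,.05);return np.degrees(np.arctan2(*(p-i)[1::-1])), np.hypot(*(p-i)[:2])
if __name__=="__main__":
    print(nose('q5',216,200,204,163,300,205,4.2),nose('q9',256,187,219,157,300,205,4.2))
    q=load('q9');c=atz(q,300+196/4.2,205+72/4.2,.086);print(c)
E
python3 nose.py
```

```text
(np.float64(3.5287327189014173), np.float64(0.029008040773055757)) (np.float64(32.212517837774286), np.float64(0.030233158918794287))
[0.628756   0.01329795 0.086     ]
```

Call:
arm_command(moves=[[[0.04, -0.4, 0, 0, 0, 2.3, -1], [0.04, -0.4, 0, 0, 0, 2.3, -1], [0.04, -0.4, 0, 0, 0, 2.3, -1], [0.04, -0.4, 0, 0, 0, 2.2, -1], [0.04, -0.4, 0, 0, 0, 2.2, -1]]])

```text
clock: 13.9
ee_pos: [0.5194, 0.0155, 0.0454]
orientation: [3.14, 0.035, 0.001]
ft_force: [-0.2, 3.1, -0.1]
gripper_width: -0.0
```

Call:
arm_command(moves=[[[0, -0.5, 0, 0, 0, 0, -1], [0, -0.7, 0, 0, 0, 0, -1], [0, 0, 0, 0, 0, 0, -1], [0, 0, 0, 0, 0, 0, -1]]])

```text
clock: 14.4
ee_pos: [0.5188, 0.0276, 0.0453]
orientation: [3.141, 0.037, -0.0]
ft_force: [-0.1, -0.2, 1.6]
gripper_width: 0.0
```

```bash
python3 -c "
from h import *
lev();delta([.5195,.0248,.0452],yaw=.0244);q=snap('scene','q10');f=snap('wrist','w10')
cv2.imwrite('pics/j10.png',np.hstack([cv2.resize(a['color'][195:285,300:395,::-1],None,fx=8,fy=6) for a in(q,)]))
lev()"
```

```text
t14.40 theta~-0.069 r0.1094 yaw-ind -0.001 F [-0.1 -0.2  1.6] z 0.0453
t14.40 tcp [0.5188 0.0276 0.0453] yaw1.4 shift cm [0.06 0.28 0.01] |0.29| turn [ 0.05  0.01 -0.04] F [-0.1 -0.2  1.6] w 0.0
t14.50 theta~-0.069 r0.1093 yaw-ind -0.001 F [-0.7 -0.3  0. ] z 0.0453
```

View pics/j10.png

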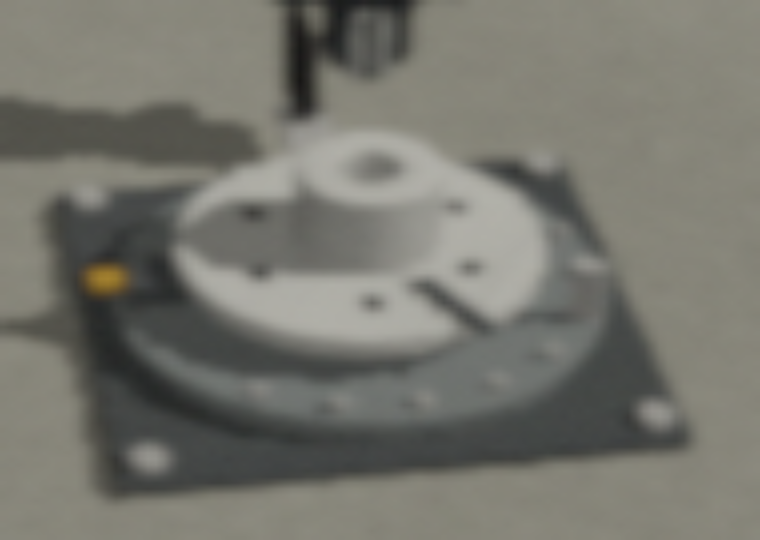

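View pics/w10.png

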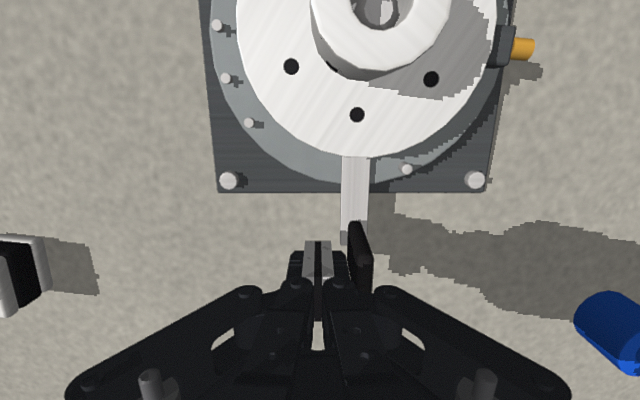

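```bash
python3 -c "
from h import *
def ang(fn,x,y,sx,sy,x0,y0):
  q=load(fn);c=proj(q,[.6266,.009,.05]);p=atz(q,x0+x/sx,y0+y/sy,.05)-np.array([.6266,.009,.05]);return np.degrees(np.arctan2(p[1],p[0])),np.hypot(*p[:2])
print(ang('q10',492,330,8,6,300,195),ang('q5',216,200,4.2,4.2,300,205),ang('q10',590,265,8,6,300,195))
q=load('q10')
for a in(1.4+5,26.4,46.4,66.4):
  r=np.radians(a);u=proj(q,[.6266+.064*np.cos(r),.009+.064*np.sin(r),.05]);print(a,(u-[300,195])*[8,6])"
```

```text
(np.float64(26.193779503228377), np.float64(0.06866410454524019)) (np.float64(5.048497284851127), np.float64(0.06725472858586569)) (np.float64(65.53885005257808), np.float64(0.07238077711693844))
6.4 [413.60802589 339.05981171]
26.4 [482.86692167 322.48971795]
46.4 [534.71728447 294.42653647]
66.4 [562.98474063 258.97663003]
```

Call:
arm_command(moves=[[[0.04, 0.6, 0, 0, 0, 0, -1], [0.04, 0.6, 0, 0, 0, 0, -1], [-0.02, 0.2, 0, 0, 0, -1.1, -1], [-0.02, 0.2, 0, 0, 0, -1.1, -1], [-0.02, 0.2, 0, 0, 0, -1.1, -1]]])

```text
clock: 15.12
ee_pos: [0.5191, 0.0109, 0.0452]
orientation: [-3.136, -0.13, 0.001]
ft_force: [-2.0, 6.8, 2.2]
gripper_width: 0.0003
```

Call:
arm_command(moves=[[[-0.02, 0.2, 0, 0, 0, -1.1, -1], [-0.02, 0.2, 0, 0, 0, -1.1, -1], [-0.01, 0.1, 0, 0, 0, -0.6, -1]]])

```text
clock: 15.5
ee_pos: [0.5192, 0.0052, 0.0452]
orientation: [-3.134, -0.206, 0.001]
ft_force: [-2.4, 4.3, 1.9]
gripper_width: -0.0001
```

Call:
arm_command(moves=[[[-0.01, 0.1, 0, 0, 0, -0.6, -1]]])

```text
clock: 15.62
ee_pos: [0.5193, 0.0039, 0.0452]
orientation: [-3.134, -0.222, 0.001]
ft_force: [-1.9, 3.6, 1.9]
gripper_width: 0.0002
```

Call:
arm_command(moves=[[[-0.01, 0.1, 0, 0, 0, -0.6, -1]]])

```text
clock: 15.75
ee_pos: [0.5194, 0.0027, 0.0452]
orientation: [3.132, 0.238, -0.001]
ft_force: [-2.7, 3.5, 1.6]
gripper_width: -0.0001
```

Call:
arm_command(moves=[[[-0.01, 0.1, 0, 0, 0, -0.6, -1]]])

```text
clock: 15.88
ee_pos: [0.5195, 0.0016, 0.0452]
orientation: [3.131, 0.254, -0.001]
ft_force: [-1.7, 3.2, 1.1]
gripper_width: -0.0002
```

Call:
arm_command(moves=[[[-0.01, 0.1, 0, 0, 0, -0.6, -1]]])

```text
clock: 16.0
ee_pos: [0.5196, 0.0005, 0.0452]
orientation: [3.129, 0.27, -0.001]
ft_force: [-2.5, 2.3, 0.7]
gripper_width: -0.0005
```

Call:
arm_command(moves=[[[-0.01, 0.1, 0, 0, 0, -0.6, -1]]])

```text
clock: 16.12
ee_pos: [0.5198, -0.0005, 0.0452]
orientation: [3.128, 0.287, -0.0]
ft_force: [-1.4, 2.7, 0.4]
gripper_width: 0.0002
```

Call:
arm_command(moves=[[[-0.01, 0.1, 0, 0, 0, -0.6, -1]]])

```text
clock: 16.25
ee_pos: [0.52, -0.0015, 0.0452]
orientation: [3.126, 0.303, -0.0]
ft_force: [-1.8, 1.8, -0.6]
gripper_width: 0.0
```

Call:
arm_command(moves=[[[-0.01, 0.1, 0, 0, 0, -0.6, -1]]])

```text
clock: 16.38
ee_pos: [0.5199, -0.0021, 0.0452]
orientation: [-3.125, -0.32, 0.0]
ft_force: [-2.5, 2.9, 0.0]
gripper_width: -0.0002
```

```bash
python3 -c "
from h import *
lev();q=snap('scene','q11')
cv2.imwrite('pics/j11.png',np.hstack([cv2.resize(a['color'][195:285,300:395,::-1],None,fx=8,fy=6) for a in(q,)]))
lev()"
```

```text
t16.38 theta~0.206 r0.1072 yaw-ind 0.180 F [-2.5  2.9  0. ] z 0.0452
t16.43 theta~0.206 r0.1072 yaw-ind 0.180 F [-1.7  3.4  0.8] z 0.0452
```

View pics/j11.png

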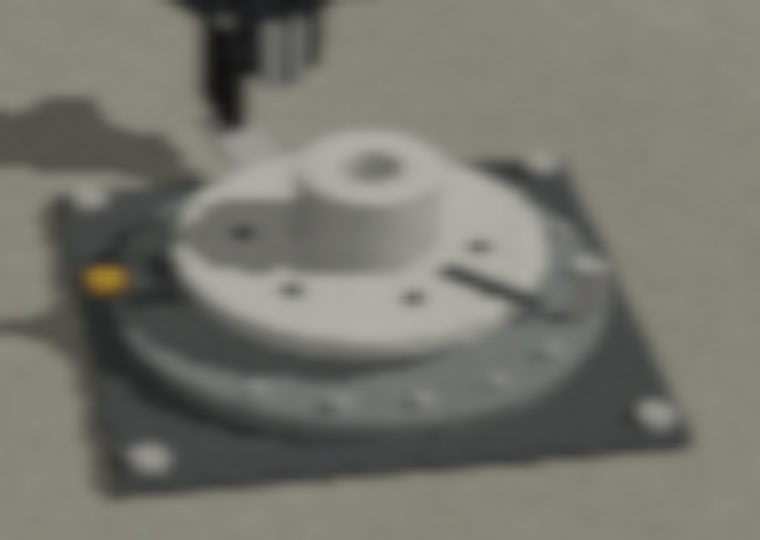

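```bash
python3 -c "
from h import *
def ang(fn,x,y,z,sx=8,sy=6,x0=300,y0=195):
  q=load(fn);p=atz(q,x0+x/sx,y0+y/sy,z)-np.array([.6266,.009,z]);return round(np.degrees(np.arctan2(p[1],p[0])),1),np.hypot(*p[:2]).round(4)
for fn,L in(('q10',((253,213),(260,272),(373,302),(471,267),(456,207))),('q11',((243,233),(290,290),(413,297),(479,246)))):
  print(fn,[ang(fn,*p,.046) for p in L])
print(ang('q11',545,305,.05),ang('q10',420,285,.05),ang('q11',450,270,.05))
"
```

```text
q10 [(np.float64(-120.0), np.float64(0.0329)), (np.float64(-60.1), np.float64(0.0358)), (np.float64(-0.6), np.float64(0.0385)), (np.float64(54.4), np.float64(0.039)), (np.float64(110.4), np.float64(0.0358))]
q11 [(np.float64(-98.7), np.float64(0.0335)), (np.float64(-39.2), np.float64(0.0373)), (np.float64(17.4), np.float64(0.039)), (np.float64(73.0), np.float64(0.0379))]
(np.float64(43.8), np.float64(0.0696)) (np.float64(21.9), np.float64(0.0376)) (np.float64(41.2), np.float64(0.0368))
```

Call:
arm_command(moves=[[[0.04, -0.36, 0, 0, 0, 2.1, -1], [0.04, -0.36, 0, 0, 0, 2.1, -1], [0.04, -0.36, 0, 0, 0, 2.1, -1], [0.03, -0.36, 0, 0, 0, 2.0, -1], [0.03, -0.36, 0, 0, 0, 2.0, -1]]])

```text
clock: 17.05
ee_pos: [0.5201, 0.0159, 0.0454]
orientation: [3.141, 0.035, 0.002]
ft_force: [-0.3, 2.1, -0.2]
gripper_width: 0.0002
```

Call:
arm_command(moves=[[[0, -0.5, 0, 0, 0, 0, -1], [0, -0.7, 0, 0, 0, 0, -1], [0, 0, 0, 0, 0, 0, -1], [0, 0, 0, 0, 0, 0, -1]]])

```text
clock: 17.55
ee_pos: [0.5198, 0.0277, 0.0455]
orientation: [3.141, 0.037, 0.002]
ft_force: [-0.1, 0.3, -0.3]
gripper_width: 0.0003
```

```bash
python3 -c "
from h import *
lev();delta([.5195,.028,.0452],yaw=.0244);q=snap('scene','q12');f=snap('wrist','w12')
cv2.imwrite('pics/j12.png',np.hstack([cv2.resize(a['color'][195:285,300:395,::-1],None,fx=8,fy=6) for a in(q,)]))
lev()"
```

```text
t17.55 theta~-0.071 r0.1084 yaw-ind -0.001 F [-0.1  0.3 -0.3] z 0.0455
t17.55 tcp [0.5198 0.0277 0.0455] yaw1.4 shift cm [-0.03 -0.04  0.03] |0.05| turn [ 0.05 -0.06 -0.04] F [-0.1  0.3 -0.3] w 0.0003
t17.65 theta~-0.070 r0.1087 yaw-ind -0.001 F [-1.3 -0.2 -0.1] z 0.0454
```

View pics/j12.png

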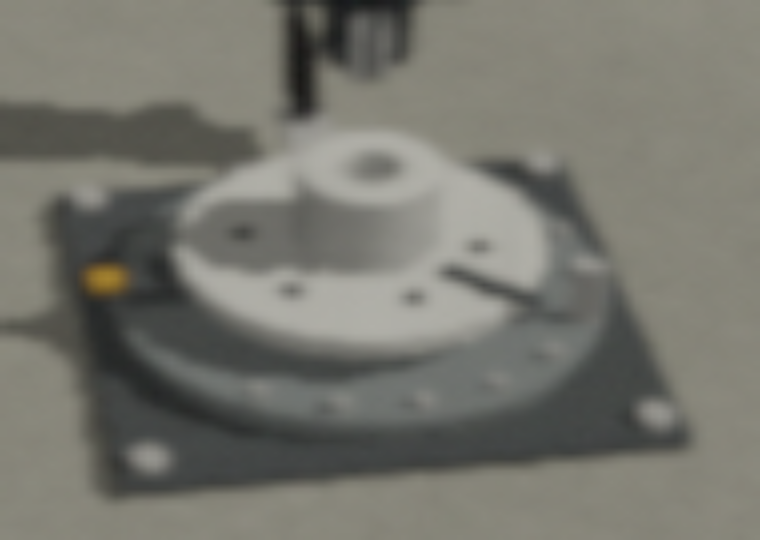

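View pics/w12.png

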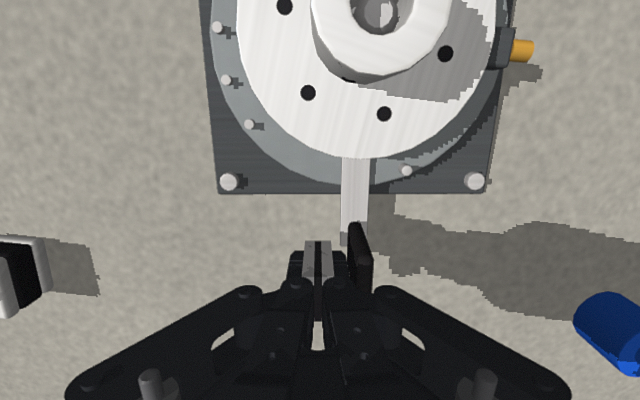

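Call:
arm_command(moves=[[[0, 0.6, 0, 0, 0, 0, -1], [0, 0.6, 0, 0, 0, 0, -1], [-0.02, 0.2, 0, 0, 0, -1.1, -1], [-0.02, 0.2, 0, 0, 0, -1.1, -1], [-0.02, 0.2, 0, 0, 0, -1.1, -1]]])

```text
clock: 18.27
ee_pos: [0.5192, 0.0109, 0.0453]
orientation: [-3.136, -0.131, -0.001]
ft_force: [-0.5, 6.4, 0.6]
gripper_width: 0.0004
```

Call:
arm_command(moves=[[[-0.02, 0.2, 0, 0, 0, -1.1, -1], [-0.02, 0.2, 0, 0, 0, -1.1, -1], [-0.01, 0.1, 0, 0, 0, -0.6, -1], [-0.01, 0.1, 0, 0, 0, -0.6, -1], [-0.01, 0.1, 0, 0, 0, -0.6, -1]]])

```text
clock: 18.9
ee_pos: [0.5194, 0.0028, 0.0453]
orientation: [3.132, 0.238, 0.001]
ft_force: [1.1, 3.5, -0.5]
gripper_width: -0.0002
```

Call:
arm_command(moves=[[[-0.01, 0.1, 0, 0, 0, -0.6, -1], [-0.01, 0.1, 0, 0, 0, -0.6, -1]]])

```text
clock: 19.15
ee_pos: [0.5195, 0.0006, 0.0453]
orientation: [3.129, 0.271, 0.0]
ft_force: [1.5, 3.9, 0.2]
gripper_width: 0.0002
```

Call:
arm_command(moves=[[[-0.01, 0.1, 0, 0, 0, -0.6, -1]]])

```text
clock: 19.27
ee_pos: [0.5194, -0.0005, 0.0453]
orientation: [3.128, 0.287, -0.0]
ft_force: [0.2, 3.2, 0.4]
gripper_width: 0.0002
```

Call:
arm_command(moves=[[[-0.01, 0.1, 0, 0, 0, -0.6, -1]]])

```text
clock: 19.4
ee_pos: [0.5195, -0.0015, 0.0453]
orientation: [3.126, 0.303, -0.0]
ft_force: [1.1, 3.0, -0.2]
gripper_width: 0.0
```

Call:
arm_command(moves=[[[-0.01, 0.1, 0, 0, 0, -0.6, -1]]])

```text
clock: 19.52
ee_pos: [0.5195, -0.0022, 0.0453]
orientation: [-3.125, -0.32, 0.0]
ft_force: [0.7, 3.9, 0.3]
gripper_width: 0.0
```

```bash
python3 -c "
from h import *
lev();q=snap('scene','q13')
cv2.imwrite('pics/j13.png',np.hstack([cv2.resize(a['color'][195:285,300:395,::-1],None,fx=8,fy=6) for a in(q,)]))
lev()"
```

```text
t19.52 theta~0.206 r0.1077 yaw-ind 0.180 F [0.7 3.9 0.3] z 0.0453
t19.57 theta~0.206 r0.1077 yaw-ind 0.180 F [1.5 3.3 1.3] z 0.0453
```

View pics/j13.png

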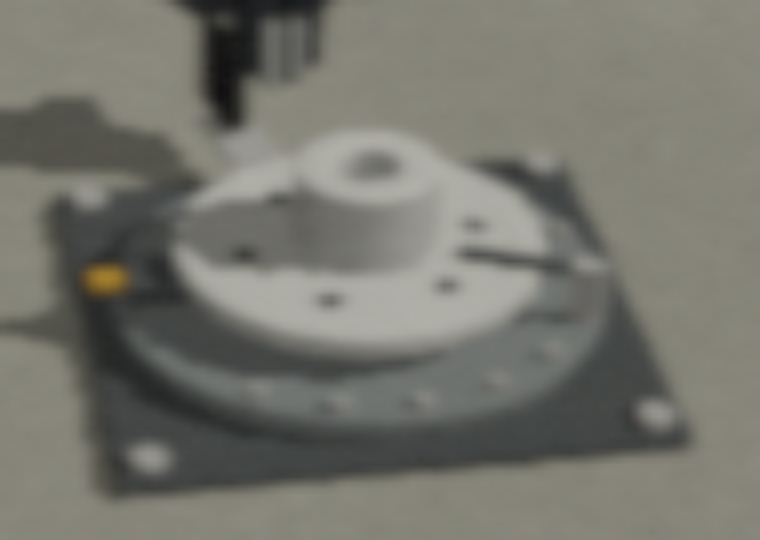

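Nose tip at about (570,265) in the crop now points at the fin (590,265). I'll back off the same way.

Call:
arm_command(moves=[[[0.04, -0.36, 0, 0, 0, 2.1, -1], [0.04, -0.36, 0, 0, 0, 2.1, -1], [0.04, -0.36, 0, 0, 0, 2.1, -1], [0.03, -0.36, 0, 0, 0, 2.0, -1], [0.03, -0.36, 0, 0, 0, 2.0, -1]]])

```text
clock: 20.2
ee_pos: [0.5192, 0.0156, 0.0453]
orientation: [3.141, 0.035, 0.0]
ft_force: [1.3, 1.6, -0.2]
gripper_width: 0.0
```

Call:
arm_command(moves=[[[0, -0.5, 0, 0, 0, 0, -1], [0, -1.2, 0, 0, 0, 0, -1], [0, -1.2, 0, 0, 0, 0, -1], [0, 0, 0, 0, 0, 0, -1]]])

```text
clock: 20.7
ee_pos: [0.518, 0.0458, 0.0452]
orientation: [3.141, 0.04, -0.001]
ft_force: [0.0, 0.6, 0.5]
gripper_width: 0.0001
```

Call:
arm_command(moves=[[[0, 0, -4, 0, 0, 0, -1], [0, 0, -5, 0, 0, 0, -1], [0, 0, -5, 0, 0, 0, -1], [0, 0, 0, 0, 0, 0, -1], [0, 0, 0, 0, 0, 0, -1]]])

```text
clock: 21.32
ee_pos: [0.5182, 0.0448, 0.185]
orientation: [3.141, 0.037, -0.0]
ft_force: [0.2, 0.2, -0.1]
gripper_width: 0.0001
```

```bash
python3 -c "
from h import *
lev();q=snap('scene','q14');f=snap('wrist','w14')
cv2.imwrite('pics/j14.png',cv2.resize(f['color'][0:260,180:540,::-1],None,fx=2.2,fy=2.2))
"
```

```text
t21.32 theta~-0.216 r0.1142 yaw-ind -0.001 F [ 0.2  0.2 -0.1] z 0.185
```

View pics/j14.png

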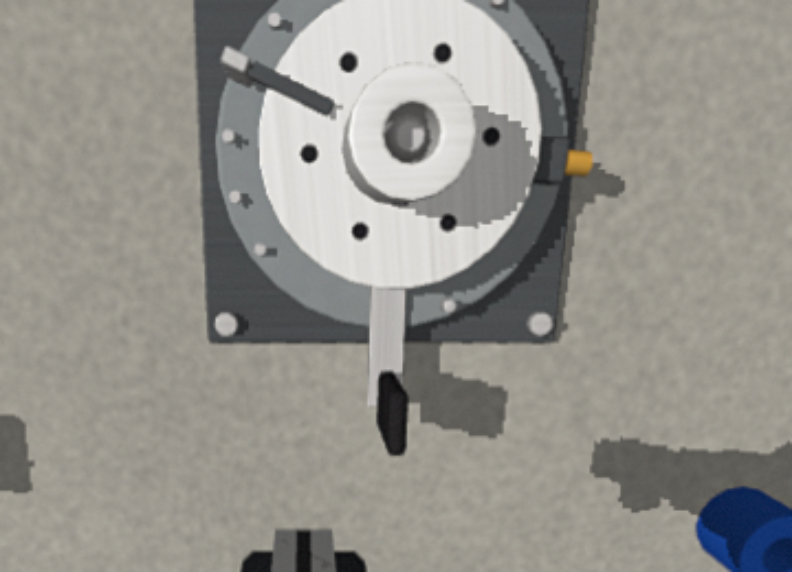

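```bash
python3 -c "
from h import *
f=load('w14');print(atz(f,180+411/2.2,132/2.2,.086),'spindle',atz(f,180+409/2.2,134/2.2,.072))
print(arm.sign_off())"
```

```text
[0.6263061  0.01062371 0.086     ] spindle [0.62750093 0.00921998 0.072     ]
the job is handed in; nothing more can be done
None
```

The collar is on the spindle and released, and the disc's nose now points at the fin. I handed the job in at about 21 s of the 64 s.

- **Collar:** it went down over the spindle without any noticeable contact force. In the last wrist picture its centre is about 2 mm from the spindle's axis, within the 4 mm limit. I judged it flat on the disc from the pictures and the arm height when I let go (underside about 46 mm up). I did not measure its tilt directly.
- **Disc:** it started in notch 2, with the nose 60° short of the fin. Three strokes took it to notch 5. I checked the disc angle in the scene pictures after the first two strokes; after the third I checked by eye that the nose lines up with the fin, but did not compute that angle.
- **Lever:** the highest force read was 6.8 N, well under 20 N. After the last stroke the arm backed off and rose clear, and the lever looks back at rest.
- **Disagreements:**
  - My lever angle estimate at the click was about 0.20 rad, just under the stated 0.22 rad minimum. I put that down to where I took first contact to be, because the pictures show one notch per stroke.
  - The fixed cameras placed the collar about 5 mm from where the wrist camera did before I picked it up. I used the wrist camera, and the grasp and fit bore it out.
- **Bystanders:** I saw no contact with any of them, but did not measure their positions at the end.

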